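Find the box spanner socket for the block clamp

TASK

Push the aluminium guard on the printing-block jig away from the robot along its rails until it clicks past its spring detent and uncovers the clamp nut. Then try the sockets from the wooden tray on that nut, and finish still gripping the one that fits, seated upright and fully down over the nut. Leave the other socket standing in the tray, and do not disturb the bottle, brush or printing block or knock a socket over.

Things in the scene. Friction and masses are not known exactly. Their poses are not given: they have to be found in the camera images.
- jig: low steel and grey jig, fixed on the bench, base plate 240 x 112 x 8 mm with two rails 42 mm high along its x; a wooden printing block with a brass face is strapped to its +y side. Origin: on the bench surface under the centre of the clamp head it holds; x: the way the guard slides open (away from the robot); z up
- jig_seat (a point): point on the bench under the centre of the clamp head that stands in the jig (same as the jig's origin)
- guard (a joint): slide of the guard: 0 closed over the clamp head, grows along the jig's +x to 0.092 m at the end stop; starts at 0 to 0.03. Friction about 1.5 N. A sprung ball resists from about 0.074 m (about 3 N more), snaps over at 0.082 and then holds the guard open at 0.089 to 0.092
- guard_tab (a point): top edge middle, robot side, of the guard's upright tab, 75 mm above the bench. The guard is an aluminium plate 76 x 104 x 3 mm, top 45 mm above the bench; the tab, 8 mm thick, 60 mm wide, rises 30 mm from its edge nearest the robot; its -x face, the one to push, is 38 mm before the clamp head's centre (jig's x) when the joint reads 0
- head_p: round dark steel clamp head, 68 mm diameter, 38 mm tall, fixed, one of two. In its top a round recess 18 mm deep, flat floor 20 mm above the bench, and in its centre a fixed hex nut 14 mm tall from that floor (top 3 mm chamfered). Origin: centre of its underside, z up; its x axis crosses two flats of the nut squarely. The right socket goes down until its rim rests on the recess floor
- head_q: the other head, see head_p. They have nuts of 19 and 26 mm across flats in recesses of 37 and 45 mm diameter; see or try which is which. One stands in the jig (at jig_seat), the other is a spare at the left of the bench. The right socket has 1 mm play per side, hexagons lined up within about 8 degrees; one too small stops 11 to 14 mm higher on the nut, one too wide 18 mm higher on the rim
- tray: shallow light-wood tray for the sockets, fixed, 110 (x) x 200 (y) mm, rim 10 mm high and 4 mm thick, inner floor 4 mm above the bench; the two sockets stand side by side along its y, about 100 mm apart. Origin: centre of its underside
- socket_a: loose steel box spanner socket standing open end down in the tray, one of two alike but for width. Below, a hexagonal tube 36 mm tall (opening 24 mm deep); above, the drive adapter, a square shank 24 x 24 mm, 36 to 74 mm above the open end: grip there. Origin: centre of the open lower end, z up; its x axis crosses two flats of the hexagon and two faces of the shank squarely
- socket_b: the other socket, see socket_a. The two have openings 21.2 and 28.2 mm across flats for nuts of 19 and 26 mm; outside 29.2 and 36.2 mm across flats (33.7 and 41.8 across corners). Which of a, b is which has to be seen or tried. Each weighs 165 to 275 g
- bottle: bystander: white bottle, 56 mm diameter, 130 mm tall, standing; origin at the centre of its underside
- print_block: bystander: loose carved wooden printing block 90 x 60 x 35 mm; origin at the centre of its underside
- brush: bystander: brush lying on the bench; origin under its middle
Mind the look-alikes: they are no part of the job. There is more than one size of the tray; the job needs the middle-sized.

How it is judged:
On the way:
1. the guard is pushed past its spring detent (value of joint guard above 0.085 m), for 0.2 s.
At the end, for the whole second after the job is handed in: Guard past its detent (over 85 mm). A socket is down over the jig's nut, as only the fitting one can be: within 4 mm of its axis, rim at most 4 mm above the recess floor, tilt below 0.08 rad, at rest, gripped with over 4 N. The other stands upright on the tray's floor, untouched by the fingers (value of joint guard above 0.085 m and ((horizontal distance between socket_a and jig_seat below 0.004 m and height (world z) of socket_a between 0.015 and 0.024 m and angle between socket_a's own z axis and vertical below 0.08 rad and contact force between the fingers and socket_a above 4 N and linear speed of socket_a below 0.02 m/s and angle between socket_b's own z axis and vertical below 0.1 rad and z of socket_b in the frame of tray between -0.002 and 0.01 m and x of socket_b in the frame of tray between -0.06 and 0.06 m and y of socket_b in the frame of tray between -0.105 and 0.105 m and contact force between the fingers and socket_b below 0.5 N) or (horizontal distance between socket_b and jig_seat below 0.004 m and height (world z) of socket_b between 0.015 and 0.024 m and angle between socket_b's own z axis and vertical below 0.08 rad and contact force between the fingers and socket_b above 4 N and linear speed of socket_b below 0.02 m/s and angle between socket_a's own z axis and vertical below 0.1 rad and z of socket_a in the frame of tray between -0.002 and 0.01 m and x of socket_a in the frame of tray between -0.06 and 0.06 m and y of socket_a in the frame of tray between -0.105 and 0.105 m and contact force between the fingers and socket_a below 0.5 N))); the arm keeps its last pose, push and grip.
It fails at once if a bystander (bottle, printing block, brush) is moved more than 20 mm (distance of any of bottle, print_block, brush from where it was at the start of the episode above 0.02 m).
It fails at once if a socket is knocked over (angle between any of socket_a, socket_b's own z axis and vertical above 0.7 rad).
It also fails if it takes over 64 s, if anything falls off the work surface, if the arm or the gripper's body presses on something with over 40 N, if the wrist force passes 120 N, or if a joint passes its speed limit or range.

ROBOT

A 7-joint arm with a two-finger parallel gripper is mounted at the origin on the work surface. World frame = base frame: x ahead of the robot, y to its left, z up, the work surface at z = 0. Lengths are in m, angles in rad, forces in N, time in s.
With the tool pointing down it reaches from about 0.425 to 0.925 m from the base axis. Payload 6.8 kg.
Tool frame: the origin (TCP) lies at the very end of the fingers, on their centre line; the grasp point (between the pads) lies bot.tcp_to_grasp behind it (bot.tcp_to_grasp is the distance from the TCP to the grasp point, in m); z points along the fingers, y is the line along which they close (so a half turn about z gives the same grasp; the last joint's range is limited). The gripper opens to 85 mm and grips with 20 to 120 N. Pads are 22 mm wide; open, the fingers measure 114 mm over their backs; the gripper's body (76 mm by 85 mm) begins 54 mm behind the grasp point. The pads swing forward as they close: fully open they stand 13 mm farther back than shut.
Start: joints at [1.085, 0.477, 0.022, 1.555, -0.011, 1.109, -0.083], TCP at [0.249, -0.627, 0.231] pointing down, gripper open.
Joint ranges: [-2.96, 2.96], [-0.34, 2.1], [-1.41, 1.46], [0.24, 2.44], [-1.37, 4.51], [0.17, 1.92], [-2.96, 2.96]. Speed limits (rad/s): [2.39, 2.39, 3.14, 3.14, 3.14, 3.14, 3.14].

INTERFACE

Orientations are given as a unit quaternion [w, x, y, z].
In Python, from station import bot gives the robot as it stands.
- The arm moves only by the tool servo_tool, never from a script. Its argument "motion" is a list that holds one entry, the list of rows, each a list of 7 numbers: the shift along the tool's x, y, z in m, then the turn, a rotation vector about the tool's x, y, z in units of 5 degrees (1.0 is 5 degrees), then the opening, from 0 (shut) to 1 (fully open). A call has 1 to 20 rows; each row is the pose to reach, as a shift and turn from the pose commanded when the call began, along the tool's axes at that moment; what a row does not reach only later rows make up. A row lasts 1/12 s, in which the tool goes at most 41.7 mm and 7.16 degrees, less where a joint would pass 70% of its speed; a pose out of reach is approached as far as the arm can. A call with a gripper value outside its range is refused whole. The fingers move at their own pace and stop on an object; "grip_force" is the grip in N (left out, the last holds). Time passes only in rows, so rows that repeat a pose let the fingers close. It gives the time, the measured TCP pose, the force, the opening and the grip force at its end, in the units of the state.
- bot.get_obs(): the state, without advancing time (a new reading comes with each control period).
- bot.read_camera(name): name is "scene" or "top" or "wrist"; returns a dict with "img" (400x640x3 uint8, red, green, blue), "K" (3x3 intrinsics, pixels), "pose" (4x4, takes a point from camera to world coordinates). Camera axes: x right, y down, z forward; pixel columns grow to the right and rows downward; lengths in m; the calibration is good to about 2 mm. A picture is of the moment at which its call begins. There is no depth.
- bot.hand_in(): hands the job in; it is judged then, once.
The state is a dict: "t": time; "q": joint angles; "joint_vel": joint speeds; "joint_torque": joint torques, N m; "eef_pos": TCP position; "tool_rot": TCP orientation; "contact_force": force on the tool from outside, world axes, zero at the start; "torque": the same for the moment, N m; "gripper_width": opening from 0.0 (shut) to 1.0 (fully open); "grasp_force": force on a finger pad.
Only numpy, scipy, OpenCV 4.12 (cv2) and the standard library are available. Lean on these libraries where they do the work, as an engineer would, in place of code of your own. Each camera call takes 0.05 s, during which the arm holds its last target. There are 200 camera calls.

## Working session

There is one attempt and no reset: what is moved stays moved. The work goes in short steps, Python scripts to look and compute and a tool call to move; the robot and the scene stay as the last step left them, time stands still between calls to the robot, and variables do not carry over. Pictures are saved under pics/ and viewed, at most 10 in all, crops included, and the job is handed in when it is done.

Besides the shell and the picture viewer there is one more tool, called after "Emit:" as a command line: name --argument value ..., lists and objects as JSON in quotes. servo_tool: Moves the arm, as the interface text tells. Its arguments: {"type":"object","properties":{"motion":{"type":"array"},"grip_force":{"type":"number"}},"required":["motion"]}

```bash
mkdir -p pics; ls; python3 - <<'E'
from station import bot
import cv2,numpy as np
print(bot.tcp_to_grasp,bot.get_obs())
for n in("scene","top"):
    c=bot.read_camera(n); cv2.imwrite(f"pics/{n}0.png",c["img"][:,:,::-1]); np.savez(f"{n}0.npz",**c); print(n,c["K"].tolist(),c["pose"].round(4).tolist())
E
```

```text
pics
0.0187 {'t': 0.0, 'q': array([ 1.08488514,  0.47782657,  0.02236444,  1.55645936, -0.01149659,
        1.10932927, -0.08309926]), 'joint_vel': array([ 0.00056629,  0.0008519 , -0.00022946, -0.00024672,  0.00158857,
        0.00072531, -0.00116798]), 'joint_torque': array([-9.32926099e-06, -5.96441674e+01,  1.60841670e+00, -2.81189561e+01,
        1.27169615e-02,  9.37143923e-03,  2.29093740e-05]), 'eef_pos': array([ 0.24874417, -0.62684266,  0.23030513]), 'tool_rot': array([-9.12273137e-04,  9.82209722e-01,  1.87784888e-01, -2.54102224e-04]), 'contact_force': array([-0.78011598,  0.28260161, -0.27436341]), 'torque': array([ 0.04322366, -0.00871783,  0.06114228]), 'grasp_force': 0.0, 'gripper_width': 0.9991726635463959}
scene [[384.1039710958464, 0.0, 314.3006375905928], [0.0, 384.1039710958464, 195.66323259392783], [0.0, 0.0, 1.0]] [[0.4047, 0.5056, -0.762, 1.3311], [0.9142, -0.2018, 0.3516, -0.4047], [0.0239, -0.8389, -0.5438, 0.64], [0.0, 0.0, 0.0, 1.0]]
top [[485.25085034732626, 0.0, 316.93906034554163], [0.0, 485.25085034732626, 191.63919552494391], [0.0, 0.0, 1.0]] [[-0.0249, -0.9839, 0.1769, 0.2238], [-0.9997, 0.0244, -0.0049, -0.0383], [0.0005, -0.177, -0.9842, 1.6233], [0.0, 0.0, 0.0, 1.0]]
```

View pics/top0.png

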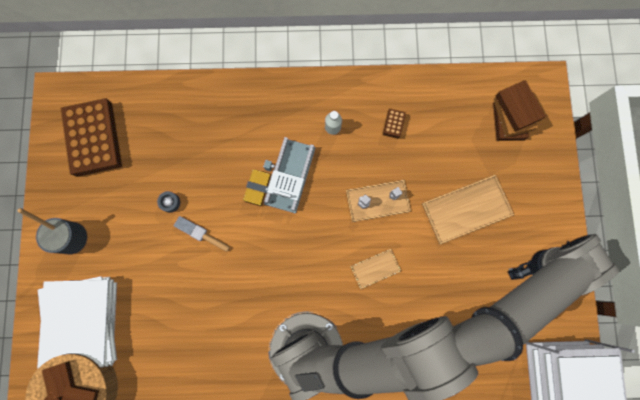

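View pics/scene0.png

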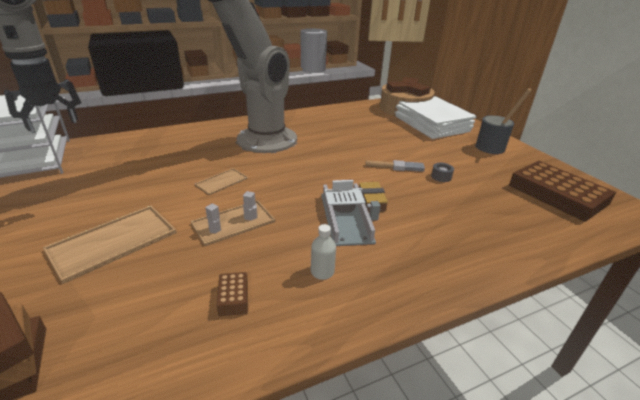

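The top view shows the jig at about (288,175), the middle tray at (378,200) with its sockets at (365,202) and (396,194), and the spare head at (168,201). The scene view shows the same things: the jig at (350,212), the sockets at (213,218) and (249,207), and the bottle at (323,255). Next I'll enlarge crops to read pixel positions.

```bash
python3 - <<'E'
import cv2,numpy as np
a=cv2.imread("pics/top0.png");s=cv2.imread("pics/scene0.png")
c=cv2.resize(a[130:230,235:425],None,fx=4,fy=4,interpolation=cv2.INTER_CUBIC)
h=cv2.resize(a[185:217,152:184],(192,192),interpolation=cv2.INTER_CUBIC)
c[0:192,568:760]=h
cv2.imwrite("pics/c1.png",c)
cv2.imwrite("pics/c2.png",cv2.resize(s[160:290,190:390],None,fx=4,fy=4,interpolation=cv2.INTER_CUBIC))
E
```

```text
(no output)
```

View pics/c1.png

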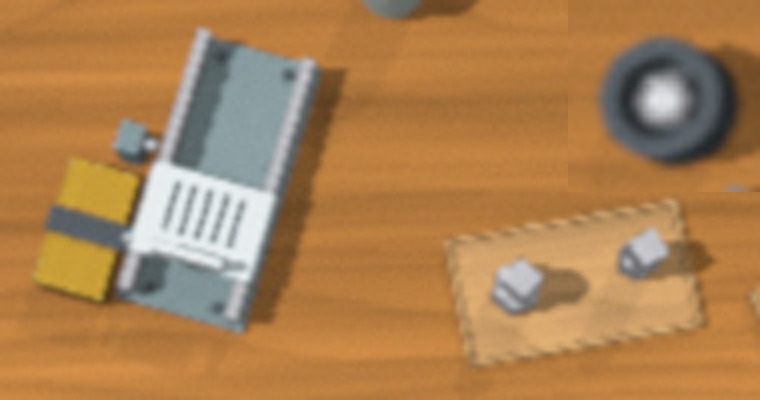

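View pics/c2.png

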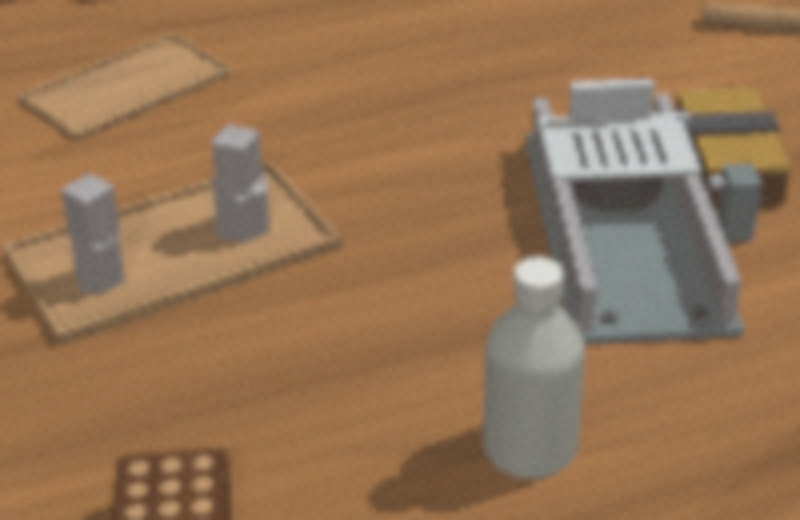

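The first crop shows:
- The rail-top far ends at (203,30) and (313,62).
- The base's near corners at (118,295) and (243,330).
- The guard plate's far corners at (155,163) and (277,197).
- The tab's top edge from about (150,240) to (225,265).
- The shank tops at (521,272) and (648,245).

In the second crop the socket nearer the jig, at (240,185), looks wider than the other.

```bash
cat > h.py <<'E'
import numpy as np,cv2
def ray(c,u,v,z):
    d=c["pose"][:3,:3]@np.linalg.solve(c["K"],[u,v,1]);o=c["pose"][:3,3]
    return (o+d*(z-o[2])/d[2])
def proj(c,p):
    R=c["pose"][:3,:3];q=c["K"]@(R.T@(np.asarray(p)-c["pose"][:3,3]));return q[:2]/q[2]
def both(c1,p1,c2,p2): # triangulate
    A=[];b=[]
    for c,p in((c1,p1),(c2,p2)):
        d=c["pose"][:3,:3]@np.linalg.solve(c["K"],[*p,1]);d/=np.linalg.norm(d);M=np.eye(3)-np.outer(d,d);A.append(M);b.append(M@c["pose"][:3,3])
    return np.linalg.lstsq(np.vstack(A),np.hstack(b),rcond=None)[0]
E
python3 - <<'E'
from h import *
T=np.load("top0.npz");S=np.load("scene0.npz")
t=lambda x,y:(235+x/4-.375,130+y/4-.375); s=lambda x,y:(190+x/4-.375,160+y/4-.375)
for n,p,z in[("rail farL",(203,30),.042),("rail farR",(313,62),.042),("base nearL",(118,295),.008),("base nearR",(243,330),.008),("base farR",(316,68),.008),("guard farL",(157,163),.045),("guard farR",(277,197),.045),("sock1 top",(521,272),.078),("sock2 top",(648,245),.078),
 ("trayA",(445,240),.01),("trayB",(680,200),.01),("trayC",(705,325),.01),("trayD",(472,367),.01)]:
    print(n,ray(T,*t(*p),z).round(4))
for n,p,z in[("sock1 top",(237,135),.078),("sock2 top",(90,188),.078),("base farL",(742,330),.008),("base farR",(590,338),.008),("guard farL",(697,175),.045),("guard farR",(560,180),.045),("tabtopL",(655,82),.075),("tabtopR",(570,84),.075)]:
    print("S",n,ray(S,*s(*p),z).round(4))
E
```

```text
rail farL [0.6978 0.0557 0.042 ]
rail farR [ 0.6676 -0.0365  0.042 ]
base nearL [0.4784 0.1324 0.008 ]
base nearR [0.4461 0.0277 0.008 ]
base farR [ 0.6717 -0.0389  0.008 ]
guard farL [0.583  0.0954 0.045 ]
guard farR [ 0.5516 -0.0039  0.045 ]
sock1 top [ 0.4781 -0.2003  0.078 ]
sock2 top [ 0.4977 -0.304   0.078 ]
trayA [ 0.5183 -0.1443  0.01  ]
trayB [ 0.5478 -0.3449  0.01  ]
trayC [ 0.4404 -0.3598  0.01  ]
trayD [ 0.4099 -0.1631  0.01  ]
S sock1 top [ 0.4678 -0.2007  0.078 ]
S sock2 top [ 0.4939 -0.3043  0.078 ]
S base farL [0.7037 0.0602 0.008 ]
S base farR [ 0.6738 -0.0338  0.008 ]
S guard farL [0.5845 0.092  0.045 ]
S guard farR [0.5545 0.0008 0.045 ]
S tabtopL [0.5057 0.0994 0.075 ]
S tabtopR [0.4855 0.0406 0.075 ]
```

```bash
cat >> h.py <<'E'
def go(bot,p,yaw):
    """print shift (tool axes) and turn (5-deg units) to TCP p, pointing down, tool x at yaw deg"""
    from scipy.spatial.transform import Rotation as R
    o=bot.get_obs();w,x,y,z=o["tool_rot"];r=R.from_quat([x,y,z,w])
    g=R.from_euler("z",yaw,degrees=True)*R.from_euler("x",180,degrees=True)
    print("shift",(r.inv().apply(np.array(p)-o["eef_pos"])).round(4),"turn",(np.degrees((r.inv()*g).as_rotvec())/5).round(2))
E
python3 -c "
from station import bot
from h import go
go(bot,[.47,-.25,.25],-16.5)"
```

```text
shift [ 0.3446 -0.2688 -0.0192] turn [-0.02  0.01  7.63]
```

Emit:
servo_tool --motion '[[[0.345,-0.269,-0.02,0,0,7.63,1],[0.345,-0.269,-0.02,0,0,7.63,1],[0.345,-0.269,-0.02,0,0,7.63,1],[0.345,-0.269,-0.02,0,0,7.63,1],[0.345,-0.269,-0.02,0,0,7.63,1],[0.345,-0.269,-0.02,0,0,7.63,1],[0.345,-0.269,-0.02,0,0,7.63,1],[0.345,-0.269,-0.02,0,0,7.63,1],[0.345,-0.269,-0.02,0,0,7.63,1],[0.345,-0.269,-0.02,0,0,7.63,1],[0.345,-0.269,-0.02,0,0,7.63,1],[0.345,-0.269,-0.02,0,0,7.63,1],[0.345,-0.269,-0.02,0,0,7.63,1],[0.345,-0.269,-0.02,0,0,7.63,1],[0.345,-0.269,-0.02,0,0,7.63,1]]]'

```text
t: 1.35
eef_pos: [0.4694, -0.2517, 0.251]
tool_rot: [0.0, 0.989, -0.145, -0.0]
contact_force: [-0.5, 0.3, -0.4]
gripper_width: 1.004
grasp_force: 0.0
```

```bash
python3 - <<'E'
from station import bot
from h import *
c=bot.read_camera("wrist");cv2.imwrite("pics/w1.png",c["img"][:,:,::-1]);np.savez("w1.npz",**c)
o=bot.get_obs();print(o["t"],o["eef_pos"],c["pose"].round(3).tolist(),c["K"][0,0])
go(bot,[.450,.082,.15],-16.5)
E
```

```text
1.4 [ 0.46945925 -0.25171155  0.25111795] [[-0.286, -0.915, -0.284, 0.542], [-0.958, 0.273, 0.085, -0.274], [0.0, 0.297, -0.955, 0.395], [0.0, 0.0, 0.0, 1.0]] 287.3689650911211
shift [-0.1143 -0.3142  0.101 ] turn [ 0.01  0.01 -0.03]
```

View pics/w1.png

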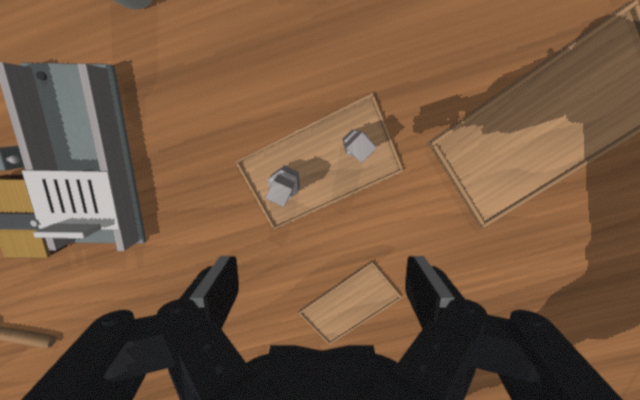

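The wrist view shows the two shank tops at about (279,193) and (359,148) in the tray, and the guard tab at (73,229). Push comes first.

Emit:
servo_tool --motion '[[[-0.114,-0.314,0.04,0,0,0,0],[-0.114,-0.314,0.04,0,0,0,0],[-0.114,-0.314,0.04,0,0,0,0],[-0.114,-0.314,0.04,0,0,0,0],[-0.114,-0.314,0.04,0,0,0,0],[-0.114,-0.314,0.04,0,0,0,0],[-0.114,-0.314,0.04,0,0,0,0],[-0.114,-0.314,0.04,0,0,0,0],[-0.114,-0.314,0.04,0,0,0,0],[-0.114,-0.314,0.1,0,0,0,0],[-0.114,-0.314,0.14,0,0,0,0],[-0.114,-0.314,0.18,0,0,0,0],[-0.114,-0.314,0.193,0,0,0,0],[-0.114,-0.314,0.193,0,0,0,0],[-0.114,-0.314,0.193,0,0,0,0]]]'

```text
t: 2.65
eef_pos: [0.4496, 0.0821, 0.0576]
tool_rot: [0.001, 0.99, -0.144, -0.002]
contact_force: [1.1, -0.2, 0.4]
gripper_width: 0.004
grasp_force: 0.0
```

```bash
python3 - <<'E'
from station import bot
from h import *
for n in("top","wrist"):
    c=bot.read_camera(n);np.savez(n+"2.npz",**c);cv2.imwrite(f"pics/{n}2.png",c["img"][:,:,::-1])
t=cv2.imread("pics/top2.png")[130:220,230:330]
w=cv2.imread("pics/wrist2.png")
cv2.imwrite("pics/m2.png",np.hstack([cv2.resize(t,(444,400),interpolation=cv2.INTER_CUBIC),w[:,140:496]]))
o=bot.get_obs();print(o["t"],o["eef_pos"],o["gripper_width"],o["contact_force"])
E
```

```text
2.75 [0.45185222 0.08307245 0.05990262] 0.00380266992510099 [-0.06546697 -0.15829525 -0.83875525]
```

View pics/m2.png

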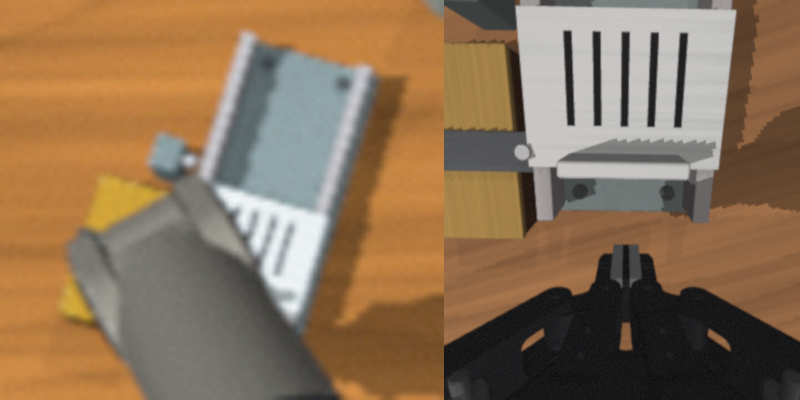

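The tab's top edge (x 557–690, centre 624) lines up with the closed fingers at x 626, and the yaw is square to the rails. I'll push along tool x.

Emit:
servo_tool --motion '[[[0.02,0,0,0,0,0,0],[0.03,0,0,0,0,0,0],[0.036,0,0,0,0,0,0],[0.042,0,0,0,0,0,0],[0.048,0,0,0,0,0,0],[0.054,0,0,0,0,0,0],[0.06,0,0,0,0,0,0],[0.066,0,0,0,0,0,0],[0.072,0,0,0,0,0,0],[0.078,0,0,0,0,0,0],[0.084,0,0,0,0,0,0],[0.088,0,0,0,0,0,0],[0.092,0,0,0,0,0,0]]]'

```text
t: 3.83
eef_pos: [0.5388, 0.0568, 0.0581]
tool_rot: [0.0, 0.99, -0.144, -0.0]
contact_force: [-1.7, -0.3, 0.7]
gripper_width: -0.002
grasp_force: 0.8
```

Emit:
servo_tool --motion '[[[0.004,0,0,0,0,0,0],[0.008,0,0,0,0,0,0],[0.012,0,0,0,0,0,0],[0.012,0,0,0,0,0,0]]]'

```text
t: 4.17
eef_pos: [0.5512, 0.0536, 0.0584]
tool_rot: [-0.0, 0.99, -0.144, 0.001]
contact_force: [-0.4, -0.5, 0.6]
gripper_width: -0.002
grasp_force: 0.0
```

```bash
python3 - <<'E'
from station import bot
from h import *
c=bot.read_camera("wrist");np.savez("w3.npz",**c);cv2.imwrite("pics/w3.png",c["img"][:,:,::-1])
o=bot.get_obs();print(o["t"],o["eef_pos"],o["contact_force"])
E
```

```text
4.2167 [0.5510698  0.05393587 0.0584547 ] [-1.0495279   0.10293062 -0.9374829 ]
```

Emit:
servo_tool --motion '[[[0.004,0,0,0,0,0,0],[0.008,0,0,0,0,0,0],[0.012,0,0,0,0,0,0],[0.015,0,0,0,0,0,0],[0.015,0,0,0,0,0,0]]]'

```text
t: 4.63
eef_pos: [0.5635, 0.05, 0.0581]
tool_rot: [0.0, 0.99, -0.143, -0.001]
contact_force: [-0.7, -0.1, -1.0]
gripper_width: -0.002
grasp_force: 0.7
```

Emit:
servo_tool --motion '[[[0.004,0,0,0,0,0,0],[0.006,0,0,0,0,0,0],[0.008,0,0,0,0,0,0],[0.008,0,0,0,0,0,0]]]'

```text
t: 4.97
eef_pos: [0.5733, 0.047, 0.0585]
tool_rot: [-0.0, 0.99, -0.144, 0.001]
contact_force: [-0.4, 0.1, 0.3]
gripper_width: -0.001
grasp_force: 0.0
```

Emit:
servo_tool --motion '[[[0.003,0,0,0,0,0,0],[0.006,0,0,0,0,0,0],[0.006,0,0,0,0,0,0]]]'

```text
t: 5.22
eef_pos: [0.5745, 0.0465, 0.0581]
tool_rot: [0.001, 0.99, -0.143, -0.004]
contact_force: [-11.5, 3.0, 9.3]
gripper_width: -0.003
grasp_force: 6.3
```

```bash
python3 - <<'E'
from station import bot
from h import *
c=bot.read_camera("wrist");np.savez("w4.npz",**c);cv2.imwrite("pics/w4.png",c["img"][:,:,::-1])
a=bot.read_camera("scene");np.savez("s4.npz",**a)
i=cv2.resize(a["img"][150:260,300:420],(436,400),interpolation=cv2.INTER_CUBIC)
cv2.imwrite("pics/m4.png",np.hstack([i,c["img"][:,140:500]])[:,:,::-1])
o=bot.get_obs();print(o["t"],o["eef_pos"],o["contact_force"])
E
```

```text
5.3167 [0.57457307 0.04651174 0.05808256] [-11.18309514   2.86248187   8.77154779]
```

View pics/m4.png

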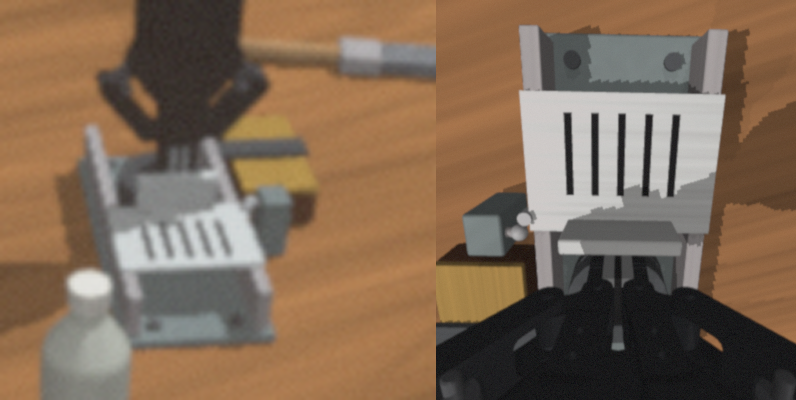

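The guard is at its end stop: it resists with 11 N, and the plate has moved far along the rails. I'll back off, rise and look at the nut.

Emit:
servo_tool --motion '[[[-0.03,0,0,0,0,0,0],[-0.05,0,-0.03,0,0,0,0],[-0.08,0,-0.07,0,0,0,1],[-0.107,0,-0.11,0,0,0,1],[-0.107,0,-0.11,0,0,0,1],[-0.107,0,-0.11,0,0,0,1],[-0.107,0,-0.11,0,0,0,1],[-0.107,0,-0.11,0,0,0,1]]]'

```text
t: 5.98
eef_pos: [0.4759, 0.0755, 0.1679]
tool_rot: [0.0, 0.99, -0.144, 0.0]
contact_force: [0.7, -0.4, -0.3]
gripper_width: 0.849
grasp_force: 0.0
```

```bash
python3 - <<'E'
from station import bot
from h import *
c=bot.read_camera("wrist");np.savez("w5.npz",**c);cv2.imwrite("pics/w5.png",c["img"][:,:,::-1])
o=bot.get_obs();print(o["t"],o["eef_pos"],o["contact_force"])
p=proj(c,[.53,.059,.038]);print(p)
x0,y0=int(p[0])-75,int(p[1])-70;print(x0,y0)
# left: jig head; right: sockets from w1
w=np.load("w1.npz")["img"][125:225,255:395]
i=cv2.resize(c["img"][y0:y0+140,x0:x0+150],None,fx=3,fy=3,interpolation=cv2.INTER_CUBIC)
j=cv2.resize(w,None,fx=2.5,fy=2.5,interpolation=cv2.INTER_CUBIC)
m=np.zeros((420,800,3),np.uint8);m[:,:450]=i;m[:250,450:]=j
cv2.imwrite("pics/m5.png",m[:,:,::-1])
E
```

```text
6.0333 [0.47566269 0.07535608 0.16743452] [ 0.45985361  0.15937907 -0.79957104]
[321.3657383  137.53772756]
246 67
```

View pics/m5.png

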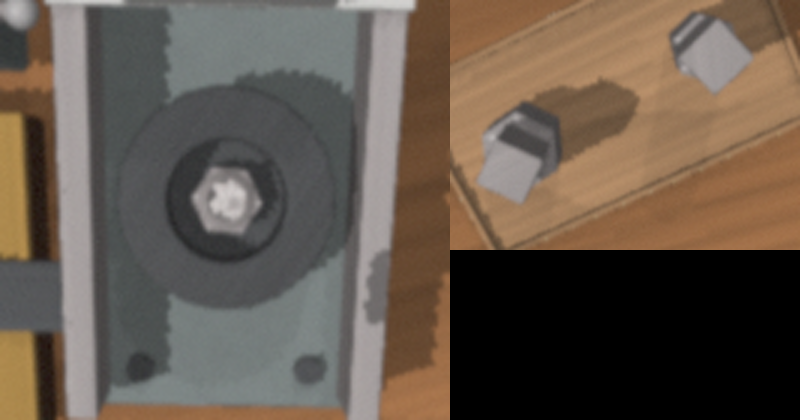

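The jig's recess-to-head ratio is 120/217 = 0.55, which means the 37 mm recess and the 19 mm nut. So the smaller socket (the far one, at (359,148) in the first wrist view) is the one to use. In the crop the nut's centre is at (227,200), with corners to the left and right, so its flats are square to the jig's x.

```bash
cat >> h.py <<'E'
def blob(img,win,thr,maxs=60):
    x0,x1,y0,y1=win;g=cv2.cvtColor(cv2.resize(img[y0:y1,x0:x1],None,fx=4,fy=4,interpolation=cv2.INTER_CUBIC),cv2.COLOR_RGB2HSV)
    m=((g[...,2]>thr)&(g[...,1]<maxs)).astype(np.uint8)
    cs,_=cv2.findContours(m,cv2.RETR_EXTERNAL,cv2.CHAIN_APPROX_NONE);c=max(cs,key=cv2.contourArea)
    return (c[:,0]-1.5)/4+[x0,y0]
E
python3 - <<'E'
from station import bot
from h import *
w5=np.load("w5.npz");w1=np.load("w1.npz")
for thr in(90,110,130):
    c=blob(w5["img"],(306,338,118,150),thr)
    P=np.array([ray(w5,*p,.034)[:2] for p in c]);m=cv2.moments((P*1e5).astype(np.float32));ctr=np.array([m["m10"],m["m01"]])/m["m00"]/1e5
    d=P-ctr;a=np.arctan2(d[:,1],d[:,0]);r=np.hypot(*d.T)
    b=np.linspace(-np.pi,np.pi,360,endpoint=False);i=np.argsort(a);rr=np.interp(b,a[i],r[i],period=2*np.pi)
    f=(rr*np.exp(-6j*b)).sum(); print(thr,"nut",ctr.round(4),"r",r.mean().round(4),"flat yaw mod60",((np.degrees(-np.angle(f))/6+30)%60).round(1),abs(f)/rr.sum(), m["m00"]*1e-10)
print("head circ",ray(w5,246+226/3,67+196/3,.038),"recess",ray(w5,246+227/3,67+200/3,.038))
for thr in(120,135,150):
    c=blob(w1["img"],(335,385,125,168),thr,40);P=np.array([ray(w1,*p,.078)[:2] for p in c])
    (cc,s,a)=cv2.minAreaRect((P*1000).astype(np.float32));print(thr,"sock",cc,s,a)
go(bot,[.45,-.29,.19],-16.5)
E
```

```text
90 nut [0.5333 0.0584] r 0.0104 flat yaw mod60 39.0 0.03558479837496164 0.0003386618224304199
110 nut [0.5333 0.0585] r 0.0099 flat yaw mod60 38.6 0.04099947292305055 0.0003053913885828018
130 nut [0.533  0.0597] r 0.0086 flat yaw mod60 38.9 0.028815463673407427 0.00022719077796621323
head circ [0.53451336 0.0576936  0.038     ] recess [0.53327606 0.05773838 0.038     ]
120 sock (497.1408386230469, -304.4470520019531) (23.384668350219727, 26.842411041259766) 28.70844078063965
135 sock (496.84246826171875, -304.30206298828125) (23.000865936279297, 26.298009872436523) 28.723421096801758
150 sock (496.5083923339844, -304.0417785644531) (22.57721710205078, 25.588363647460938) 28.435619354248047
shift [ 0.0795  0.3575 -0.0225] turn [ 0.01  0.01 -0.01]
```

```bash
python3 - <<'E'
from station import bot
from h import *
go(bot,[.4487,-.3305,.21],28.5)
E
```

```text
shift [ 0.0898  0.3967 -0.0424] turn [ 0.    0.01 -9.01]
```

Emit:
servo_tool --motion '[[[0.09,0.397,-0.042,0,0,-9,1],[0.09,0.397,-0.042,0,0,-9,1],[0.09,0.397,-0.042,0,0,-9,1],[0.09,0.397,-0.042,0,0,-9,1],[0.09,0.397,-0.042,0,0,-9,1],[0.09,0.397,-0.042,0,0,-9,1],[0.09,0.397,-0.042,0,0,-9,1],[0.09,0.397,-0.042,0,0,-9,1],[0.09,0.397,-0.042,0,0,-9,1],[0.09,0.397,-0.042,0,0,-9,1],[0.09,0.397,-0.042,0,0,-9,1],[0.09,0.397,-0.042,0,0,-9,1],[0.09,0.397,-0.042,0,0,-9,1],[0.09,0.397,-0.042,0,0,-9,1]]]'

```text
t: 7.2
eef_pos: [0.4486, -0.3299, 0.2088]
tool_rot: [-0.001, 0.969, 0.246, -0.001]
contact_force: [0.6, 1.2, 0.3]
gripper_width: 1.0
grasp_force: 0.0
```

```bash
python3 - <<'E'
from station import bot
from h import *
c=bot.read_camera("wrist");np.savez("w6.npz",**c)
p=proj(c,[.4968,-.3043,.078]);print(p,bot.get_obs()["eef_pos"],bot.get_obs()["t"])
x,y=map(int,p)
for thr in(120,140,160):
    k=blob(c["img"],(x-35,x+35,y-35,y+30),thr,40);P=np.array([ray(c,*q,.078)[:2] for q in k])
    print(thr,cv2.minAreaRect((P*1000).astype(np.float32)))
x0,y0=x-60,y-60;print(x0,y0)
i=cv2.resize(c["img"][y0:y0+110,x0:x0+120],None,fx=4,fy=4,interpolation=cv2.INTER_CUBIC)
n=cv2.resize(np.load("w5.npz")["img"][110:158,298:346],(320,320),interpolation=cv2.INTER_CUBIC)
m=np.zeros((440,800,3),np.uint8);m[:,:480]=i;m[:320,480:]=n
cv2.imwrite("pics/m6.png",m[:,:,::-1])
E
```

```text
[321.72371822 138.92380953] [ 0.44887872 -0.32903635  0.2090423 ] 7.25
120 ((498.78216552734375, -303.7502136230469), (27.256195068359375, 25.805557250976562), 27.53544044494629)
140 ((496.9068298339844, -304.30914306640625), (22.99650001525879, 25.070453643798828), 27.459556579589844)
160 ((501.89422607421875, -298.4073181152344), (2.729543447494507, 7.941658973693848), 72.61441040039062)
261 78
```

View pics/m6.png

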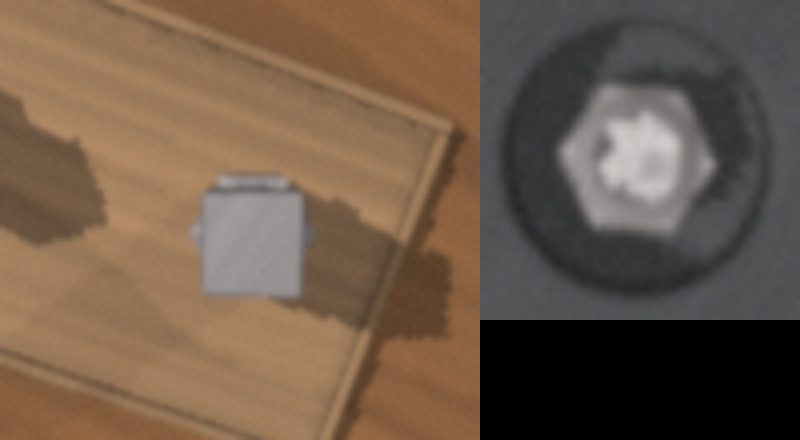

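The crop shows the socket's shank square to the tool, with its centre at about (253,245). The hexagon's corners stick out left and right and a flat faces the top, so the socket's x is along the tool's x. The nut is turned about 2–4° clockwise from the jig.

```bash
python3 - <<'E'
from station import bot
from h import *
w6=np.load("w6.npz");w5=np.load("w5.npz")
s=ray(w6,261+253/4-.375,78+245/4-.375,.078);print("sock",s)
print("nut",ray(w5,298+638/1-480+0 if 0 else 298+158/6.667-.43,110+160/6.667-.43,.034))
go(bot,[s[0],s[1],.16],28.5);go(bot,[s[0],s[1],.043],28.5)
E
```

```text
sock [ 0.49779814 -0.30604343  0.078     ]
nut [0.53324688 0.05813623 0.034     ]
shift [0.054  0.0033 0.049 ] turn [-0.03  0.01  0.01]
shift [0.054  0.0036 0.166 ] turn [-0.03  0.01  0.01]
```

Emit:
servo_tool --motion '[[[0.03,0.002,0.02,0,0,0,1],[0.054,0.002,0.05,0,0,0,1],[0.054,0.002,0.08,0,0,0,1],[0.054,0.002,0.11,0,0,0,1],[0.054,0.002,0.14,0,0,0,1],[0.054,0.002,0.16,0,0,0,1],[0.054,0.002,0.166,0,0,0,1],[0.054,0.002,0.166,0,0,0,1],[0.054,0.002,0.166,0,0,0,1]]]'

```text
t: 8.0
eef_pos: [0.498, -0.3056, 0.0449]
tool_rot: [0.0, 0.969, 0.247, 0.0]
contact_force: [0.1, -0.4, -0.6]
gripper_width: 1.003
grasp_force: 0.0
```

```bash
python3 - <<'E'
from station import bot
from h import *
o=bot.get_obs();print(o["contact_force"])
go(bot,[.4978,-.3055,.043],28.5)
E
```

```text
[ 0.07609882 -0.41049671 -0.62220066]
shift [-0.0001 -0.0001  0.0019] turn [ 0.   -0.01  0.01]
```

Emit:
servo_tool --motion '[[[0,0,0,0,0,0,0.6],[0,0,0,0,0,0,0.45],[0,0,0,0,0,0,0.35],[0,0,0,0,0,0,0.25],[0,0,0,0,0,0,0.15],[0,0,0,0,0,0,0],[0,0,0,0,0,0,0],[0,0,0,0,0,0,0],[0,0,0,0,0,0,0]]]' --grip_force 50

```text
t: 8.75
eef_pos: [0.4975, -0.3065, 0.0449]
tool_rot: [0.0, 0.969, 0.246, 0.0]
contact_force: [-1.3, 1.2, 5.1]
gripper_width: 0.271
grasp_force: 50.6
```

Emit:
servo_tool --motion '[[[0,0,-0.02,0,0,0,0],[0,0,-0.05,0,0,0,0],[0,0,-0.085,0,0,0,0],[0,0,-0.12,0,0,0,0],[0,0,-0.12,0,0,0,0]]]'

```text
t: 9.17
eef_pos: [0.5008, -0.3081, 0.171]
tool_rot: [0.004, 0.969, 0.246, 0.004]
contact_force: [1.3, -0.4, -0.9]
gripper_width: 0.273
grasp_force: 49.9
```

```bash
python3 - <<'E'
from station import bot
from h import *
o=bot.get_obs();print(o["eef_pos"],o["contact_force"],o["gripper_width"])
go(bot,[.5336,.058,.125],40)
E
```

```text
[ 0.50078395 -0.30806319  0.17097396] [ 1.31722507 -0.4247702  -0.93647022] 0.27257934611472373
shift [ 0.2031 -0.3065  0.0444] turn [ 0.11 -0.06 -2.3 ]
```

Emit:
servo_tool --motion '[[[0.205,-0.303,0,0,0,-2.3,0],[0.205,-0.303,0,0,0,-2.3,0],[0.205,-0.303,0,0,0,-2.3,0],[0.205,-0.303,0,0,0,-2.3,0],[0.205,-0.303,0,0,0,-2.3,0],[0.205,-0.303,0,0,0,-2.3,0],[0.205,-0.303,0,0,0,-2.3,0],[0.205,-0.303,0,0,0,-2.3,0],[0.205,-0.303,0,0,0,-2.3,0],[0.205,-0.303,0,0,0,-2.3,0],[0.205,-0.303,0,0,0,-2.3,0],[0.205,-0.303,0.03,0,0,-2.3,0],[0.205,-0.303,0.045,0,0,-2.3,0],[0.205,-0.303,0.045,0,0,-2.3,0],[0.205,-0.303,0.045,0,0,-2.3,0]]]'

```text
t: 10.42
eef_pos: [0.5319, 0.0562, 0.1184]
tool_rot: [-0.0, 0.94, 0.341, -0.001]
contact_force: [-0.4, 0.5, -1.7]
gripper_width: 0.274
grasp_force: 49.8
```

```bash
python3 - <<'E'
from station import bot
from h import *
o=bot.get_obs();print(o["eef_pos"],o["contact_force"],o["gripper_width"])
go(bot,[.5336,.058,.085],40)
E
```

```text
[0.53192906 0.05618022 0.11840634] [-0.43449235  0.48160026 -1.70666058] 0.27427302536092535
shift [ 0.0025 -0.0003  0.0334] turn [-0.01  0.03 -0.02]
```

Emit:
servo_tool --motion '[[[0.0025,0,0.015,0,0,0,0],[0.0025,0,0.03,0,0,0,0],[0.0025,0,0.036,0,0,0,0],[0.0025,0,0.036,0,0,0,0],[0.0025,0,0.036,0,0,0,0]]]'

```text
t: 10.83
eef_pos: [0.5351, 0.059, 0.084]
tool_rot: [0.0, 0.94, 0.342, 0.0]
contact_force: [-0.3, 0.7, -1.8]
gripper_width: 0.27
grasp_force: 49.9
```

```bash
python3 - <<'E'
from station import bot
from h import *
c=bot.read_camera("wrist");np.savez("w7.npz",**c)
o=bot.get_obs();print(o["eef_pos"],o["contact_force"])
go(bot,[.5336,.058,.061],40)
E
```

```text
[0.53543817 0.05924014 0.08434042] [ 0.63113191  0.31727895 -1.73057659]
shift [-0.0022 -0.0003  0.0233] turn [ 0.01 -0.01 -0.01]
```

Emit:
servo_tool --motion '[[[-0.001,0,0,0,0,0,0],[-0.001,0,0.003,0,0,0,0],[-0.001,0,0.006,0,0,0,0],[-0.001,0,0.008,0,0,0,0],[-0.001,0,0.01,0,0,0,0],[-0.001,0,0.012,0,0,0,0],[-0.001,0,0.014,0,0,0,0],[-0.001,0,0.014,0,0,0,0]]]'

```text
t: 11.55
eef_pos: [0.5337, 0.0588, 0.0688]
tool_rot: [-0.0, 0.94, 0.342, -0.0]
contact_force: [0.1, 0.2, -2.5]
gripper_width: 0.272
grasp_force: 49.9
```

The rim is already about 6 mm below the nut's top with no side force, so the socket is going over the nut.

Emit:
servo_tool --motion '[[[0,0,0.002,0,0,0,0],[0,0,0.004,0,0,0,0],[0,0,0.006,0,0,0,0],[0,0,0.007,0,0,0,0],[0,0,0.008,0,0,0,0],[0,0,0.008,0,0,0,0]]]'

```text
t: 12.05
eef_pos: [0.5338, 0.0588, 0.0611]
tool_rot: [-0.0, 0.94, 0.342, -0.0]
contact_force: [-0.6, -0.5, -2.5]
gripper_width: 0.275
grasp_force: 49.9
```

Emit:
servo_tool --motion '[[[0,0,0.001,0,0,0,0],[0,0,0.001,0,0,0,0],[0,0,0.001,0,0,0,0],[0,0,0.001,0,0,0,0],[0,0,0.001,0,0,0,0],[0,0,0.001,0,0,0,0]]]'

```text
t: 12.55
eef_pos: [0.5339, 0.0588, 0.0609]
tool_rot: [0.0, 0.94, 0.342, -0.0]
contact_force: [-3.2, -0.5, 5.3]
gripper_width: 0.272
grasp_force: 50.9
```

```bash
python3 - <<'E'
from station import bot
from h import *
w=bot.read_camera("wrist");s=bot.read_camera("scene")
o=bot.get_obs();print(o["t"],o["eef_pos"],o["contact_force"],o["torque"],o["grasp_force"])
a=cv2.resize(s["img"][150:270,200:420],(440,240),interpolation=cv2.INTER_CUBIC)
m=np.zeros((400,800,3),np.uint8);m[:240,:440]=a;m[:,440:]=w["img"][:,140:500]
cv2.imwrite("pics/m8.png",m[:,:,::-1])
E
```

```text
12.65 [0.5338965  0.05875976 0.06091329] [-2.95406767 -1.98097792  4.87954721] [-0.25025923  0.71671953 -0.01656781] 50.93407988548279
```

View pics/m8.png

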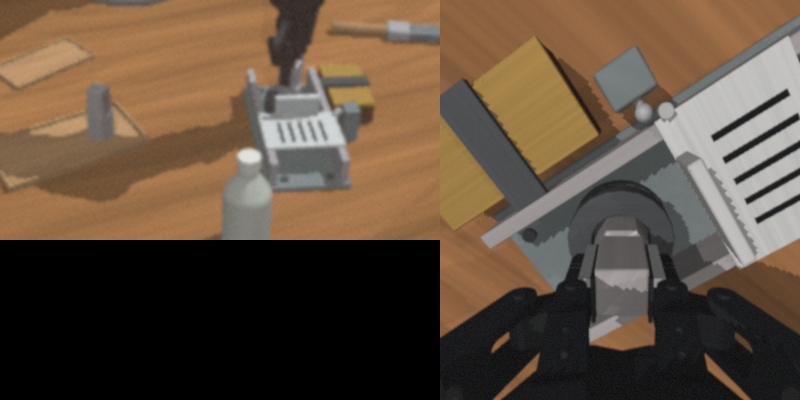

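The TCP stopped at 0.061 with about 5–7 N of contact, which is where the rim should reach the recess floor. The picture shows the guard open (tab at 720,210), the socket gripped in the head, and the other socket upright in the tray at (99,112). Handing in.

```bash
python3 -c "
from station import bot
print(bot.hand_in())"
```

```text
the job is handed in; nothing more can be done
None
```

I handed the job in with the guard pushed to its end stop past the detent, the smaller socket gripped and seated fully down on the jig's 19 mm nut, and the other socket still standing in the tray; the hand-in returned no verdict.

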